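Reset the tripped breaker under a snap-fit terminal cover

TASK

The gauge supply has tripped: press in the orange snap tab of the grey junction box, push the released white cover along its rails all the way back off the terminals, then press the red reset button underneath fully in. Pick nothing up: the cover stays in its rails, and the things lying around stay where they are.

Things in the scene. Friction and masses are not known exactly. Their poses are not given: they have to be found in the camera images.
- box: Grey junction box, 188 x 108 x 53 mm, screwed down; screw lugs reach 69 mm either side. Origin: centre of its underside; x axis from the tab end (front) to the cable-gland end (rear), z up. The cover slides along box +x on a flat deck 44 mm above the bench. Rails (inward lips, top 53 mm) run along both sides at |y| = 40 to 54 mm, from x = -84 to +94 mm.
- cover: White sliding cover, plate 72 x 89 x 4 mm, edges under the rail lips with 2 mm upward play. Origin: middle of its underside; axes as the box's. Closed: box x = -21 mm, z = 44 mm. Fully back at the rail stops: 71 mm farther, x = +50 mm. When the pressed tab frees it, two small springs move it back about 9 mm; from there it takes a push of 2 to 5 N.
- cover_grip (a point): Middle of the cover's upright front face, the face to push: 72 mm wide across the box, from the deck (44 mm above the bench) to its top at 64 mm. The point lies 14 mm above the deck; the face looks to box -x. Behind it the grip falls away in low steps, so it can be pushed but not pinched.
- tab_pad (a point): Middle of the top of the orange snap tab's ribbed pad, 27 mm (along the box) x 30 mm, 51 mm above the bench when up, 18 mm in front of the face of the closed cover (pad centre to face). It is pressed straight down.
- snap_tab (a joint): Travel of the snap tab in m: 0 = up (cover locked), 0.006 = at its stop, pad then 1 mm above its surroundings. Beyond 0.0045 its barb frees the cover. Takes 3 to 7 N; springs back when let go (to about 0.003 under the moved cover, which does not lock again by itself). Behind the passed cover the barb (24 mm wide) rises 4.5 mm above the deck at box x = -38 to -44 mm.
- reset_top (a point): Centre of the top of the red reset button, a round cap 17 mm across at box x = -19, y = +10 mm, in the compartment under the cover (box x = -46 to +8, y = -38 to +38 mm, open once the cover is back). Top 42.5 mm above the bench when out, 36.5 mm when in; the steel collar round it (25 mm across) is 34 mm above the bench.
- reset_button (a joint): How far the reset button is pressed in, in m: 0 to 0.001 = standing out (tripped), 0.006 = fully in. It stays where it is left; it takes about 3 to 4 N.
- gauge_4: Vacuum gauge head, cream and grey, 82 x 83 x 137 mm, standing; bystander. Origin at the centre of its underside.
- finned_gauge: Finned gauge with a black top, 53 x 53 x 83 mm, standing; bystander. Origin at the centre of its underside.
- nipple_25: Steel pipe nipple with two flanges, 40 x 40 x 60 mm, standing; bystander. Origin at the centre of its underside.
- centering_ring_40: Centering ring with a black seal, 54 mm diameter, 8 mm high, lying left of the box; bystander. Origin at the centre of its underside.
- screwdriver_yellow: Yellow screwdriver, 24 x 170 x 28 mm, lying along the right side of the box; bystander. Origin at the middle of its underside.
- line_post_top (a point): Top of the readout on the post of the fixed vacuum line, 356 mm above the bench: the tallest thing left of the box. From this post the line, pipes and flanges up to 170 mm high, runs obliquely away to the rear right, passing left of and behind the box to a round canister straight ahead. Keep the hand and wrist clear of it.

How it is judged:
On the way, in this order (a step that is already met when the one before it is completed fails the run):
1. the snap tab is pressed in (value of joint snap_tab above 0.0045 m), for 0.05 s.
2. the cover is pushed back off the terminals (x of cover in the frame of box above 0.041 m), for 0.1 s.
3. the reset button is pressed in (value of joint reset_button above 0.0045 m), for 0.1 s.
At the end, for the whole second after the job is handed in: The cover lies flat in its rails at least 62 mm back from its closed place (71 mm is the stop), at rest; the reset button is in by at least 4.5 of its 6 mm (x of cover in the frame of box above 0.041 m and z of cover in the frame of box below 0.05 m and angle between cover's own z axis and vertical below 0.08 rad and linear speed of cover below 0.02 m/s and value of joint reset_button above 0.0045 m); the robot touches nothing.
It fails at once if the cover is lifted out of its rails or tipped (z of cover in the frame of box above 0.054 m or angle between cover's own z axis and vertical above 0.15 rad).
It fails at once if a bystander is moved by more than 20 mm or picked up (distance of any of gauge_4, finned_gauge, nipple_25, centering_ring_40, screwdriver_yellow from where it was at the start of the episode above 0.02 m).
It also fails if it takes over 48 s, if anything falls off the work surface, if the arm or the gripper's body presses on something with over 40 N, if the wrist force passes 120 N, or if a joint passes its speed limit or range.

ROBOT

A 6-joint arm with a two-finger parallel gripper is mounted at the origin on a cart in front of the work surface, level with it; the furniture and walls round the work are solid. World frame = base frame: x ahead of the robot, y to its left, z up, the work surface at z = 0. Lengths are in m, angles in rad, forces in N, time in s.
With the tool pointing down it reaches from about 0.375 to 0.925 m from the base axis. Payload 5.7 kg.
Tool frame: the origin (TCP) lies between the finger pads; the fingertips stand 14 mm ahead of it and the grasp point (between the pads) lies 5 mm behind it (arm.tips_ahead is the distance from the TCP to the fingertips, in m); z points along the fingers, y is the line along which they close (so a half turn about z gives the same grasp; the last joint's range is limited). The gripper opens to 88 mm and grips with 3 to 60 N. Pads are 20 mm wide; open, the fingers measure 115 mm over their backs; the gripper's body (75 mm by 178 mm) begins 61 mm behind the grasp point.
Start: joints at [1.133, 0.359, 1.51, -0, 1.272, -0.115], TCP at [0.19, 0.569, 0.237] pointing down, gripper open.
Joint ranges: [-2.97, 2.97], [-1.01, 2.36], [0.21, 2.38], [-0.96, 4.11], [0.2, 2.71], [-2.98, 2.98]. Speed limits (rad/s): [2.39, 2.39, 3.14, 3.14, 3.14, 3.14].

INTERFACE

Orientations are given as a rotation vector (axis times angle).
In Python, from cell import arm, vision, order gives the robot as it stands.
- The arm moves only by the tool drive_tool, never from a script. Its argument "deltas" is text: rows parted by semicolons, each of 7 numbers parted by spaces: the opening, from 0 (shut) to 1 (fully open), then the shift along the tool's x, y, z in m, then the turn, a rotation vector about the tool's x, y, z in rad. In form: hand x y z rx ry rz; .... A call has 1 to 5 rows; each row is the pose to reach, as a shift and turn from the pose commanded when the call began, along the tool's axes at that moment; what a row does not reach only later rows make up. A row lasts 1/10 s, in which the tool goes at most 50 mm and 8.59 degrees, less where a joint would pass 70% of its speed; a pose out of reach is approached as far as the arm can. A call with a gripper value outside its range is refused whole. The fingers move at their own pace and stop on an object; "squeeze" is the grip in N (left out, the last holds). Time passes only in rows, so rows that repeat a pose let the fingers close. It gives the time, the measured TCP pose, the force, the opening and the grip force at its end, in the units of the state.
- arm.read_state(): the state, without advancing time (a new reading comes with each control period).
- vision.get_image(name): name is "side" or "top"; returns the picture (384x512x3 uint8, blue, green, red); there is no depth.
- vision.camera_params(name): a dict with "camera_matrix" (3x3 intrinsics, pixels), "pose" (4x4, takes a point from camera to world coordinates). Camera axes: x right, y down, z forward; pixel columns grow to the right and rows downward; lengths in m; the calibration is good to about 2 mm. A picture is of the moment at which its call begins. camera_params takes no time and is no camera call.
- order.finish_job(): hands the job in; it is judged then, once.
The state is a dict: "t": time; "joint_pos": joint angles; "qvel": joint speeds; "joint_efforts": joint torques, N m; "position": TCP position; "eef_rot": TCP orientation; "force": force on the tool from outside, world axes, zero at the start; "moment": the same for the moment, N m; "opening": finger opening in m; "grip_force": force on a finger pad.
Only numpy, scipy, OpenCV 4.12 (cv2) and the standard library are available. Lean on these libraries where they do the work, as an engineer would, in place of code of your own. Each camera call takes 0.05 s, during which the arm holds its last target. There are 200 camera calls.

## Working session

There is one attempt and no reset: what is moved stays moved. The work goes in short steps, Python scripts to look and compute and a tool call to move; the robot and the scene stay as the last step left them, time stands still between calls to the robot, and variables do not carry over. Pictures are saved under pics/ and viewed, at most 10 in all, crops included, and the job is handed in when it is done.

Besides the shell and the picture viewer there is one more tool, called in YAML: its name, and indented under it one key for each argument. drive_tool: Moves the arm, as the interface text tells. Its arguments: {"type":"object","properties":{"deltas":{"type":"string"},"squeeze":{"type":"number"}},"required":["deltas"]}

```bash
mkdir -p pics; python3 - <<'E'
from cell import arm, vision, order
import cv2, numpy as np
s=arm.read_state(); print(s['t'],s['position'],s['eef_rot'],s['opening'],s['force'])
for n in('top','side'):
    cv2.imwrite(f'pics/{n}0.png',vision.get_image(n)); p=vision.camera_params(n); print(n,np.round(p['camera_matrix'],1).tolist(),np.round(p['pose'],3).tolist())
E
```

```text
0.0 [0.19005947 0.56839919 0.23581253] [-5.04771091e-01 -3.10028229e+00  2.79073824e-03] 0.08750202113735546 [-0.28612847 -0.10462551 -0.23282961]
top [[448.2, 0.0, 255.8], [0.0, 448.2, 194.8], [0.0, 0.0, 1.0]] [[0.009, -0.98, 0.198, 0.206], [-1.0, -0.009, 0.002, -0.052], [0.0, -0.198, -0.98, 1.77], [0.0, 0.0, 0.0, 1.0]]
side [[375.9, 0.0, 256.0], [0.0, 375.9, 192.1], [0.0, 0.0, 1.0]] [[0.443, 0.628, -0.64, 1.289], [0.896, -0.315, 0.312, -0.387], [-0.006, -0.712, -0.703, 1.061], [0.0, 0.0, 0.0, 1.0]]
```

View pics/top0.png

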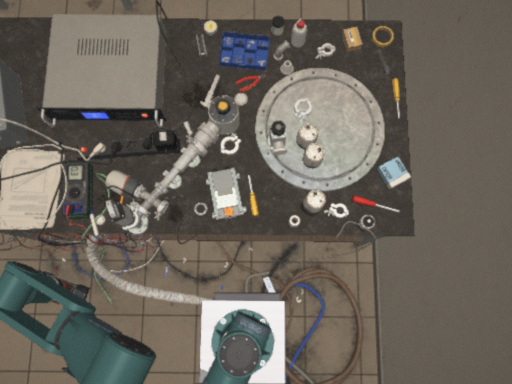

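View pics/side0.png

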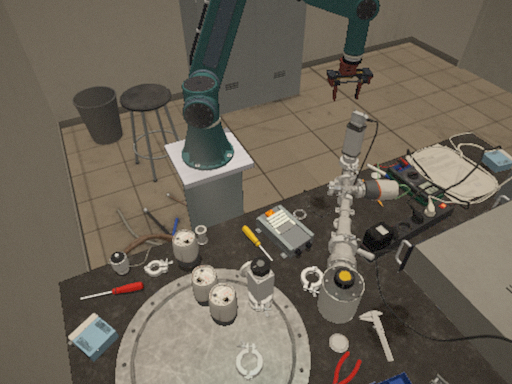

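```bash
python3 - <<'E'
import cv2, numpy as np
a=cv2.imread('pics/top0.png')[160:225,190:270]; b=cv2.imread('pics/side0.png')[190:265,230:330]
a=cv2.resize(a,None,fx=5,fy=5,interpolation=cv2.INTER_CUBIC);b=cv2.resize(b,None,fx=4,fy=4,interpolation=cv2.INTER_CUBIC)
o=np.zeros((325,800,3),np.uint8);o[:,:400]=a;o[:300,400:]=b;cv2.imwrite('pics/crop0.png',o)
E
```

```text
(no output)
```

View pics/crop0.png

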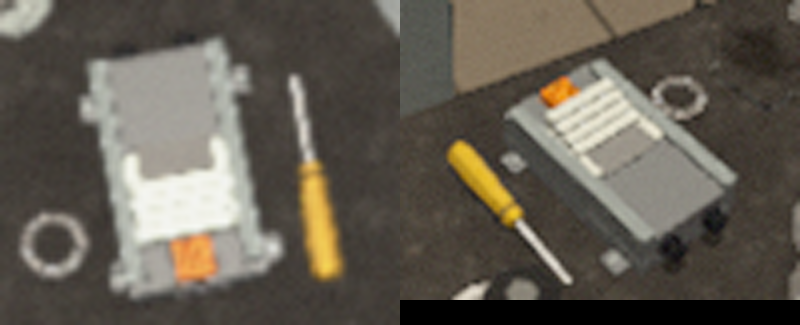

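```bash
cat > h.py <<'E'
from cell import arm, vision, order
import cv2, numpy as np
def ray(n,uv):
    p=vision.camera_params(n); T=np.array(p['pose']); K=np.array(p['camera_matrix'])
    return T[:3,3], T[:3,:3]@np.linalg.solve(K,[uv[0],uv[1],1.])
def onplane(n,uv,z):
    o,d=ray(n,uv); return o+d*(z-o[2])/d[2]
def tri(a,b):
    (o1,d1),(o2,d2)=ray('top',a),ray('side',b)
    t=np.linalg.lstsq(np.c_[d1,-d2],o2-o1,rcond=None)[0]; p,q=o1+d1*t[0],o2+d2*t[1]
    return (p+q)/2,np.linalg.norm(p-q)
def blob(im,lo,hi,roi):
    x0,y0,x1,y1=roi; m=cv2.inRange(cv2.cvtColor(im[y0:y1,x0:x1],cv2.COLOR_BGR2HSV),lo,hi)
    n,l,st,c=cv2.connectedComponentsWithStats(m); i=1+np.argmax(st[1:,4]); 
    return c[i]+[x0,y0],st[i,4],np.argwhere(l==i)[:,::-1]+[x0,y0]
E
python3 - <<'E'
from h import *
np.set_printoptions(precision=4,suppress=True)
t=cv2.imread('pics/top0.png');s=cv2.imread('pics/side0.png')
O=((4,150,140),(14,255,255))
a,na,_=blob(t,*O,(210,195,245,222)); b,nb,_=blob(s,*O,(255,195,300,230))
print(a,na,b,nb,onplane('top',a,.051),onplane('side',b,.051),tri(a,b))
f=lambda x,y:(190+(x+.5)/5-.5,160+(y+.5)/5-.5)
g=lambda x,y:(230+(x-400+.5)/4-.5,190+(y+.5)/4-.5)
for k,c in dict(fl=(120,290),fr=(262,268),rl=(93,62),rr=(220,41)).items(): print(k,onplane('top',f(*c),.053))
for k,c in dict(fr=(508,112),fl=(602,63),rl=(735,180)).items(): print('s',k,onplane('side',g(*c),.053))
for k,c in dict(wl=(132,241),wr=(240,226)).items(): print(k,onplane('top',f(*c),.06))
# white
W=((15,0,190),(45,70,255))
a,na,pts=blob(t,*W,(205,180,245,215)); P=np.array([onplane('top',p,.06)[:2] for p in pts],np.float32); print('white',na,cv2.minAreaRect(P))
for nm,im,p,z in(('top',t,(128,205),.356),): print(onplane(nm,p,z))
E
```

```text
[226.8333 209.5   ] 12 [270.5 209. ] 2 [0.4937 0.0633 0.051 ] [0.472  0.0695 0.051 ] (array([0.4897, 0.0609, 0.0724]), np.float64(0.0021862535176497924))
fl [0.4611 0.1137 0.053 ]
fr [0.4793 0.0041 0.053 ]
rl [0.6427 0.14   0.053 ]
rr [0.6608 0.04   0.053 ]
s fr [0.4885 0.0047 0.053 ]
s fl [0.4735 0.1088 0.053 ]
s rl [0.6447 0.1438 0.053 ]
wl [0.4985 0.1048 0.06  ]
wr [0.511  0.0214 0.06  ]
white 322 ((0.5386130809783936, 0.06788141280412674), (0.07159807533025742, 0.08976343274116516), 14.080222129821777)
[0.4544 0.3599 0.356 ]
```

```bash
python3 - <<'E'
from h import *
np.set_printoptions(precision=4,suppress=True)
t=cv2.imread('pics/top0.png');s=cv2.imread('pics/side0.png')
O=((3,90,110),(19,255,255))
for n,im,r in(('top',t,(210,195,245,222)),('side',s,(255,195,300,230))):
    a,na,pts=blob(im,*O,r); P=np.array([onplane(n,p,.051)[:2] for p in pts],np.float32); print(n,a,na,P.mean(0),cv2.minAreaRect(P))
    if n=='top':ta=a
    else: print(tri(ta,a))
# white-deck and rail edges in upsampled gray: PCA of bright rail pixels
hsv=cv2.cvtColor(t[160:225,195:262],cv2.COLOR_BGR2HSV); print()
m=(hsv[...,2]>85)&(hsv[...,1]<70)
n,l,st,c=cv2.connectedComponentsWithStats(m.astype(np.uint8)); i=1+np.argmax(st[1:,4]); print(st[i])
mm=cv2.morphologyEx((l==i).astype(np.uint8),cv2.MORPH_OPEN,np.ones((7,7)))
P=np.array([onplane('top',(x+195,y+160),.053)[:2] for y,x in np.argwhere(mm)],np.float32); print(cv2.minAreaRect(P),P.mean(0))
for y in range(165,222,4): print(y,''.join('#' if v else '.' for v in m[y-160]))
E
```

```text
top [228.25   211.0972] 72 [0.4874 0.0577] ((0.48713791370391846, 0.057515949010849), (0.034445181488990784, 0.031978022307157516), 14.922077178955078)
side [269.1176 212.6471] 51 [0.4856 0.0566] ((0.48498737812042236, 0.05534589663147926), (0.02418402209877968, 0.03537358343601227), 7.248382091522217)
(array([0.4869, 0.0568, 0.0523]), np.float64(0.0016265009746712776))

[  11    7   41   53 1418]
((0.5588032007217407, 0.06942674517631531), (0.19346857070922852, 0.1333850771188736), 9.87130355834961) [0.5614 0.073 ]
165 ###................................................................
169 .............................############..........................
173 ............#################################......................
177 .............#################################......####...........
181 ...........################################..........####..........
185 ..............##############################..........####.........
189 ...............#############################..........####.........
193 ................#############################......................
197 ................##############################.....................
201 .................##############################....................
205 ####...#####......##############################...................
209 ##.......####.....###########.........##############...............
213 ###########......#############.........##########..................
217 .................#####################.##..........................
221 ...................................................................
```

drive_tool:
  deltas: "0 0 0 -0.05 0 0 -0.1; 0 0 0 -0.1 0 0 -0.2; 0 0 0 -0.15 0 0 -0.3; 0 -0.01 -0.04 -0.19 0 0 -0.4; 0 -0.03 -0.08 -0.19 0 0 -0.5"
  squeeze: 20

```text
t: 0.6
position: [0.1939, 0.486, 0.4309]
eef_rot: [-0.287, 3.124, 0.011]
force: [0.8, -0.2, -0.9]
opening: 0.0513
grip_force: 0.0
```

drive_tool:
  deltas: "0 -0.015 -0.045 0 0 0 0; 0 -0.03 -0.09 0 0 0 0; 0 -0.045 -0.135 0 0 0 0; 0 -0.06 -0.18 0 0 0 0; 0 -0.075 -0.225 0 0 0 0"

```text
t: 1.1
position: [0.307, 0.2737, 0.4264]
eef_rot: [0.279, -3.129, 0.0]
force: [1.3, -0.0, -0.2]
opening: 0.0112
grip_force: 0.0
```

drive_tool:
  deltas: "0 -0.03 -0.04 0 0 0 0; 0 -0.06 -0.08 0 0 0 0; 0 -0.09 -0.13 0 0 0 0; 0 -0.12 -0.17 0 0 0 0; 0 -0.135 -0.21 0 0 0 0"

```text
t: 1.6
position: [0.4778, 0.0917, 0.4262]
eef_rot: [0.278, -3.129, -0.001]
force: [-0.3, 0.5, -0.7]
opening: 0.0003
grip_force: 0.0
```

drive_tool:
  deltas: "0 0 0 0.05 0 0 0; 0 0 0 0.1 0 0 0; 0 0 0 0.15 0 0 0; 0 0 0 0.2 0 0 0; 0 0 0 0.24 0 0 0"

```text
t: 2.1
position: [0.4748, 0.093, 0.1839]
eef_rot: [0.277, -3.127, -0.0]
force: [0.3, -0.5, -0.7]
opening: 0.0006
grip_force: 0.0
```

drive_tool:
  deltas: "0 0 0 0.02 0 0 0; 0 0 0 0.04 0 0 0; 0 0 0 0.06 0 0 0; 0 0 0 0.06 0 0 0; 0 0 0 0.06 0 0 0"

```text
t: 2.6
position: [0.476, 0.0932, 0.1266]
eef_rot: [0.278, -3.128, 0.0]
force: [-0.7, 0.5, -0.0]
opening: 0.0005
grip_force: 0.0
```

```bash
python3 - <<'E'
from h import *
im=vision.get_image('side'); s=arm.read_state(); print(s['t'],s['position'],s['eef_rot'],s['force'],np.round(s['joint_pos'],2))
b=cv2.resize(im[170:270,220:340],None,fx=5,fy=5,interpolation=cv2.INTER_CUBIC);cv2.imwrite('pics/s1.png',b)
E
```

```text
2.65 [0.47670431 0.09328192 0.12719544] [-2.77952256e-01  3.12892192e+00 -1.76309601e-04] [ 0.38015572  0.71926258 -0.36653356] [ 0.05  0.33  1.88 -0.    0.93 -1.7 ]
```

View pics/s1.png

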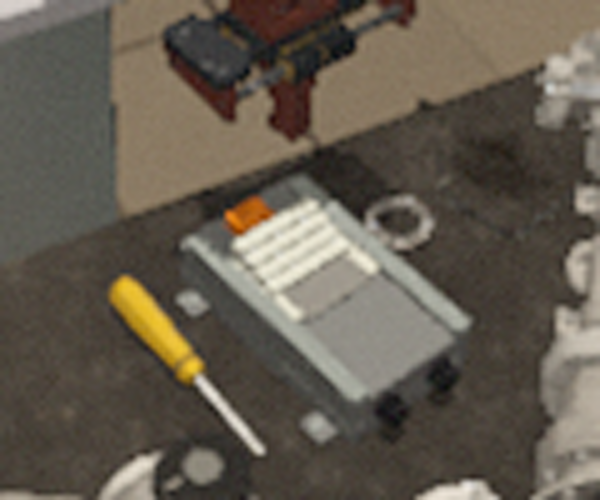

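drive_tool:
  deltas: "0 -0.003 -0.037 0 0 0 0; 0 -0.003 -0.037 0.02 0 0 0; 0 -0.003 -0.037 0.04 0 0 0; 0 -0.003 -0.037 0.04 0 0 0; 0 -0.003 -0.037 0.04 0 0 0"

```text
t: 3.15
position: [0.4863, 0.0574, 0.0875]
eef_rot: [-0.278, 3.129, -0.0]
force: [-0.4, 0.2, 0.4]
opening: 0.0002
grip_force: 0.0
```

```bash
python3 - <<'E'
from h import *
im=vision.get_image('side'); s=arm.read_state(); print(s['t'],s['position'],s['eef_rot'],s['force'])
b=cv2.resize(im[180:250,235:315],None,fx=6,fy=6,interpolation=cv2.INTER_CUBIC)
p=vision.camera_params('side');T=np.linalg.inv(p['pose']);K=np.array(p['camera_matrix'])
R=cv2.Rodrigues(np.array(s['eef_rot']))[0]
def pr(X):
    q=K@(T[:3,:3]@X+T[:3,3]); return q[:2]/q[2]
for dx,dy in((10,13),(10,-13),(-10,-13),(-10,13)):
    for dz in (.014,):
        u=(pr(np.array(s['position'])+R@[dx/1e3,dy/1e3,dz])-[235,180]+.5)*6; cv2.circle(b,tuple(int(v) for v in u),2,(0,255,0),-1)
cv2.imwrite('pics/s2.png',b)
E
```

```text
3.2 [0.48665627 0.05746674 0.08784502] [-2.78166194e-01  3.12759639e+00 -3.99826130e-04] [-0.14813454 -0.59677151  0.58432022]
```

View pics/s2.png

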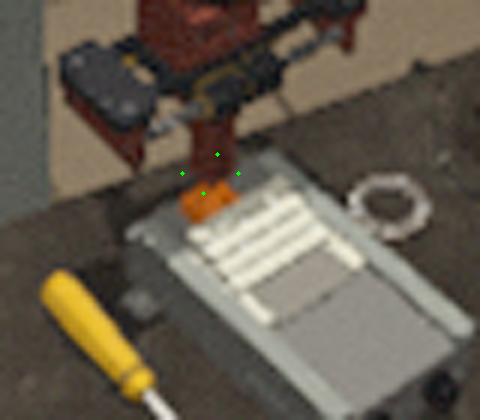

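drive_tool:
  deltas: "0 0 0 0.01 0 0 0; 0 0 0 0.02 0 0 0; 0 0 0 0.024 0 0 0; 0 0 0 0.027 0 0 0; 0 0 0 0.027 0 0 0"

```text
t: 3.7
position: [0.4862, 0.0574, 0.0595]
eef_rot: [-0.278, 3.129, -0.0]
force: [0.7, 1.1, 2.4]
opening: 0.0004
grip_force: 1.5
```

drive_tool:
  deltas: "0 0 0 0.001 0 0 0; 0 0 0 0.002 0 0 0; 0 0 0 0.002 0 0 0; 0 0 0 0.002 0 0 0; 0 0 0 0.002 0 0 0"

```text
t: 4.2
position: [0.4861, 0.0574, 0.0587]
eef_rot: [-0.278, 3.128, -0.0]
force: [-1.6, -0.1, 14.2]
opening: 0.0007
grip_force: 7.0
```

```bash
python3 - <<'E'
from h import *
im=vision.get_image('side'); s=arm.read_state(); print(s['t'],s['position'],s['force'])
cv2.imwrite('pics/s3.png',cv2.resize(im[180:250,235:315],None,fx=6,fy=6,interpolation=cv2.INTER_CUBIC))
E
```

```text
4.25 [0.48613617 0.05739304 0.05871729] [-2.11774132  0.81839079 13.48590079]
```

View pics/s3.png

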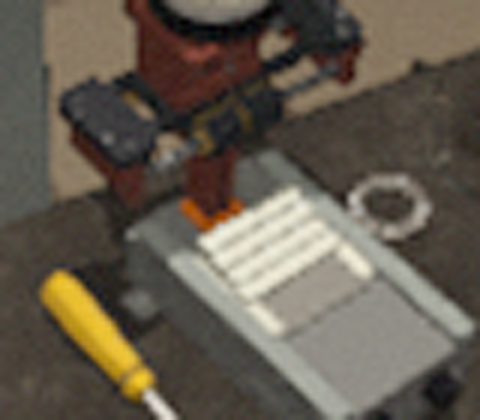

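drive_tool:
  deltas: "0 0 0 -0.009 0 0 0; 0 0 0 -0.009 0 0 0; 0 -0.006 0 -0.009 0 0 0; 0 -0.012 0 -0.009 0 0 0; 0 -0.018 0 -0.009 0 0 0"

```text
t: 4.75
position: [0.504, 0.0606, 0.0663]
eef_rot: [0.278, -3.129, 0.0]
force: [-0.6, 0.4, -0.7]
opening: 0.0006
grip_force: 1.2
```

drive_tool:
  deltas: "0 -0.006 0 0 0 0 0; 0 -0.012 0 0 0 0 0; 0 -0.018 0 0 0 0 0; 0 -0.024 0 0 0 0 0; 0 -0.03 0 0 0 0 0"

```text
t: 5.25
position: [0.5337, 0.0659, 0.0666]
eef_rot: [-0.278, 3.129, -0.0]
force: [-1.5, 0.2, 0.0]
opening: 0.0005
grip_force: 0.2
```

drive_tool:
  deltas: "0 -0.006 0 0 0 0 0; 0 -0.012 0 0 0 0 0; 0 -0.018 0 0 0 0 0; 0 -0.024 0 0 0 0 0; 0 -0.027 0 0 0 0 0"

```text
t: 5.75
position: [0.5605, 0.0707, 0.0667]
eef_rot: [-0.278, 3.129, -0.0]
force: [-0.5, -0.2, 0.4]
opening: 0.0004
grip_force: 0.4
```

```bash
python3 - <<'E'
from h import *
im=vision.get_image('side'); s=arm.read_state(); print(s['t'],s['position'],s['force'])
cv2.imwrite('pics/s4.png',cv2.resize(im[180:260,235:325],None,fx=6,fy=6,interpolation=cv2.INTER_CUBIC))
E
```

```text
5.8 [0.56077158 0.07068616 0.06672652] [ 0.41317717  1.11223248 -0.62627578]
```

View pics/s4.png

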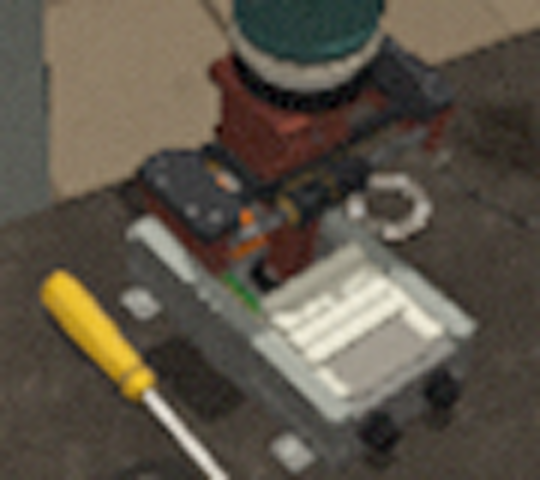

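drive_tool:
  deltas: "0 -0.003 0 0 0 0 0; 0 -0.006 0 0 0 0 0; 0 -0.008 0 0 0 0 0; 0 -0.01 0 0 0 0 0; 0 -0.01 0 0 0 0 0"

```text
t: 6.3
position: [0.5648, 0.0718, 0.066]
eef_rot: [0.278, -3.12, 0.001]
force: [-9.6, -2.6, 7.9]
opening: 0.0005
grip_force: 5.2
```

drive_tool:
  deltas: "0 0.02 0 0 0 0 0; 0 0.03 0 -0.03 0 0 0; 0 0.05 0 -0.06 0 0 0; 0 0.08 0 -0.08 0 0 0; 0 0.08 0 -0.08 0 0 0"

```text
t: 6.8
position: [0.4887, 0.058, 0.1487]
eef_rot: [-0.278, 3.128, -0.001]
force: [0.9, 0.1, 0.0]
opening: 0.0002
grip_force: 0.0
```

```bash
python3 - <<'E'
from h import *
np.set_printoptions(precision=4,suppress=True)
im=vision.get_image('side'); t=vision.get_image('top'); s=arm.read_state(); print(s['t'],s['position'],s['force'])
o=np.zeros((480,780,3),np.uint8)
o[:,:480]=cv2.resize(im[180:260,235:315],None,fx=6,fy=6,interpolation=cv2.INTER_CUBIC)
o[:400,480:]=cv2.resize(t[160:240,200:260],None,fx=5,fy=5,interpolation=cv2.INTER_CUBIC)
cv2.imwrite('pics/s5.png',o)
a,n,p=blob(im,(172,110,90),(180,255,255),(250,200,310,245)); print(a,n)
b,n,p=blob(im,(0,150,90),(4,255,255),(250,200,310,245)); print(b,n)
for q in(a,b): print(onplane('side',q,.0415))
E
```

```text
6.9 [0.4913 0.0582 0.1473] [-0.1098 -0.3317  0.0242]Traceback (most recent call last):
  File "<stdin>", line 8, in <module>
  File "h.py", line 14, in blob
    n,l,st,c=cv2.connectedComponentsWithStats(m); i=1+np.argmax(st[1:,4]);
                                                      ~~~~~~~~~^^^^^^^^^^
    return _wrapfunc(a, 'argmax', axis=axis, out=out, **kwds)
    return bound(*args, **kwds)
ValueError: attempt to get argmax of an empty sequence
```

View pics/s5.png

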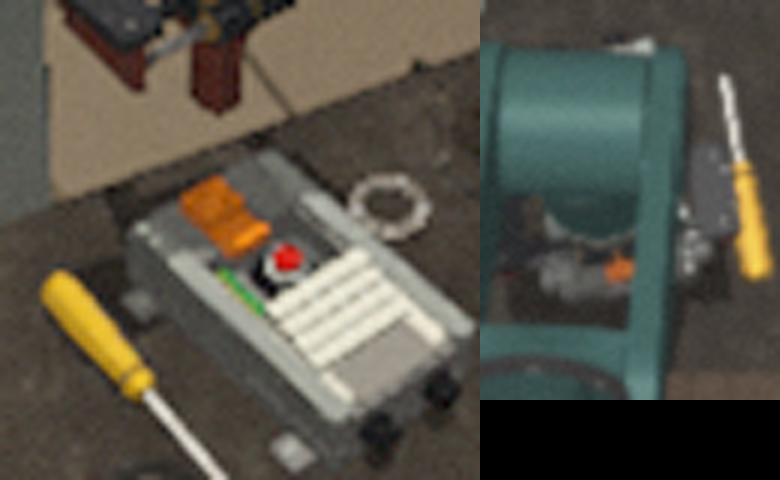

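```bash
python3 - <<'E'
from h import *
np.set_printoptions(precision=4,suppress=True)
im=vision.get_image('side'); b,n,p=blob(im,(0,150,120),(5,255,255),(272,212,294,232)); print(b,n,onplane('side',b,.0415))
s=arm.read_state(); print(s['position'],cv2.Rodrigues(np.array(s['eef_rot']))[0].T@(onplane('side',b,.0415)-s['position']))
E
```

```text
[282.5    222.7143] 14 [0.5423 0.0809 0.0415]
[0.4917 0.0583 0.1467] [-0.0536  0.0134  0.1053]
```

drive_tool:
  deltas: "0 -0.03 0.006 0 0 0 0; 0 -0.052 0.012 0.01 0 0 0; 0 -0.052 0.012 0.04 0 0 0; 0 -0.052 0.012 0.07 0 0 0; 0 -0.052 0.012 0.082 0 0 0"

```text
t: 7.45
position: [0.5387, 0.0794, 0.0611]
eef_rot: [0.278, -3.125, -0.0]
force: [-1.4, 0.2, -0.1]
opening: 0.0005
grip_force: 0.0
```

drive_tool:
  deltas: "0 0 0 0 0 0 0; 0 0 0 0.003 0 0 0; 0 0 0 0.006 0 0 0; 0 0 0 0.009 0 0 0; 0 0 0 0.011 0 0 0"

```text
t: 7.95
position: [0.5408, 0.0792, 0.0545]
eef_rot: [-0.278, 3.127, -0.0]
force: [1.0, -1.2, 2.6]
opening: 0.0006
grip_force: 1.6
```

Contact with the button at about tip height 41 mm; pressing further.

drive_tool:
  deltas: "0 0 0 0.002 0 0 0; 0 0 0 0.004 0 0 0; 0 0 0 0.005 0 0 0; 0 0 0 0.006 0 0 0; 0 0 0 0.006 0 0 0"

```text
t: 8.45
position: [0.5409, 0.0792, 0.0505]
eef_rot: [-0.278, 3.127, -0.001]
force: [-6.0, -1.0, 29.1]
opening: 0.0004
grip_force: 14.5
```

drive_tool:
  deltas: "0 0 0 -0.01 0 0 0; 0 0 0 -0.04 0 0 0; 0 0 0 -0.08 0 0 0; 0 0.05 0 -0.11 0 0 0; 0 0.06 0 -0.11 0 0 0"

```text
t: 8.95
position: [0.4793, 0.0685, 0.1599]
eef_rot: [-0.278, 3.128, -0.001]
force: [0.4, -0.0, 0.0]
opening: 0.0005
grip_force: 0.0
```

drive_tool:
  deltas: "0 0 0 0 0 0 0; 0 0 0 0 0 0 0; 0 0 0 0 0 0 0; 0 0 0 0 0 0 0"

```text
t: 9.35
position: [0.4815, 0.0687, 0.157]
eef_rot: [0.278, -3.129, -0.0]
force: [0.1, 0.3, 0.4]
opening: 0.0003
grip_force: 0.0
```

```bash
python3 - <<'E'
from h import *
im=vision.get_image('side'); s=arm.read_state(); print(s['t'],s['position'],s['force'])
cv2.imwrite('pics/s6.png',cv2.resize(im[180:260,235:325],None,fx=6,fy=6,interpolation=cv2.INTER_CUBIC))
E
```

```text
9.4 [0.48139729 0.06870957 0.15698753] [ 0.52232359 -0.07342671  0.87694547]
```

View pics/s6.png

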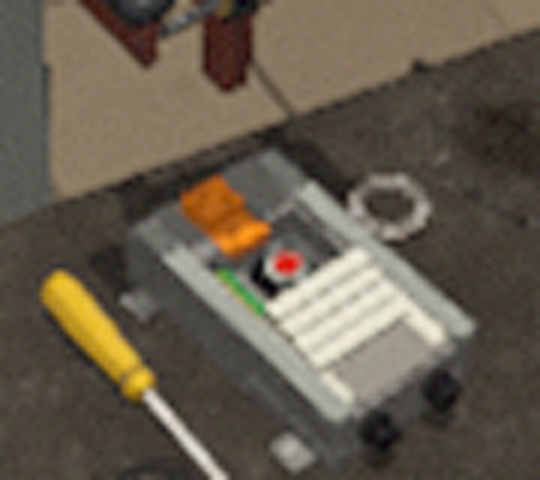

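The picture shows the red button, near crop (287,264), now sunk into its collar. The cover is fully back and flat, and the hand is clear of everything.

```bash
python3 -c "
from cell import order; print(order.finish_job())"
```

```text
the job is handed in; nothing more can be done
None
```

The snap tab was pressed to its stop, the cover was pushed back to the rail stops, and the reset button was pressed fully in; the hand was clear of everything when I handed the job in at about 9.4 s. The hand-in returned no verdict.

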